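# Seat the tube block on the heater-shaker and lock it

### The arm

A 6-joint arm with a two-finger parallel gripper is mounted at the origin on a cart in front of the work surface, level with it; the furniture and walls round the work are solid. World frame = base frame: x ahead of the robot, y to its left, z up, the work surface at z = 0. Lengths are in mm, angles in degrees, forces in N, time in s.
With the tool pointing down it reaches from about 300 to 850 mm from the base axis. Payload 4.2 kg.
Tool frame: the origin (TCP) lies at the very end of the fingers, on their centre line; the grasp point (between the pads) lies 19 mm behind it; z points along the fingers, y is the line along which they close (so a half turn about z gives the same grasp; the last joint's range is limited). The gripper opens to 91 mm and grips with 3 to 60 N. Pads are 32 mm wide; open, the fingers measure 118 mm over their backs; the gripper's body (76 mm by 178 mm) begins 60 mm behind the grasp point.
Start: joints at [-75, 18.312, 89.639, -0, 72.044, -1.146], TCP at [159.902, -552.336, 213.976] pointing down, gripper open.
Joint ranges: [-177.97, 177.97], [-48.28, 115.42], [12.27, 149.76], [-77.06, 257.06], [2.81, 150.46], [-146.56, 146.56]. Speed limits (degrees/s): [147.25, 147.25, 180, 180, 180, 180].

### API

Orientations are given as [roll, pitch, yaw] about the fixed x, y, z axes, in that order (R = Rz(yaw) Ry(pitch) Rx(roll)).
In Python, from workcell import env, grab_frame gives the robot as it stands. The module is installed in compiled form; this text tells all that it offers.
- The arm moves only by the tool move_arm, never from a script. Its argument "plan" is a list of rows, each an object of numbers: "tx", "ty", "tz": the shift along the tool's x, y, z in cm; "wx", "wy", "wz": the turn, a rotation vector about the tool's x, y, z in rad. In form: [{"tx": .., "ty": .., "tz": .., "wx": .., "wy": .., "wz": ..}, ...]. A call has 1 to 12 rows; each row shifts and turns the commanded pose from where the row before left it, along the tool's axes as they then stand; what a row does not reach is not made up. A row lasts 1/12 s, in which the tool goes at most 41.7 mm and 7.16 degrees, less where a joint would pass 70% of its speed; a pose out of reach is approached as far as the arm can. A call is refused whole if a number of a shift passes 4.17 or a number of a turn 0.125, either way. A call with a gripper value outside its range is refused whole. "gripper" is the finger opening in cm, from 0 to 9.12, set as the call begins (left out, the last holds). The fingers move at their own pace and stop on an object; "force" is the grip in N (left out, the last holds). Time passes only in rows, so rows that do not move let the fingers close. It gives the time, the measured TCP pose, the force, the opening and the grip force at its end, in the units of the state.
- env.state(): the state, without advancing time (a new reading comes with each control period).
- grab_frame(name): name is "scene" or "top" or "wrist"; returns a dict with "color" (420x560x3 uint8, red, green, blue), "vfov" (degrees; the focal length in pixels is half the picture's height over the tangent of half this angle, whatever the lens; pixels are square), "cx", "cy" (the principal point, pixels), "view" (4x4, takes a point from world to camera coordinates). Camera axes: x right, y up, looking along -z (the intrinsics and any distortion apply to the point x, -y, -z); pixel columns grow to the right and rows downward; lengths in mm; the calibration is good to about 2 mm. A picture is of the moment at which its call begins. There is no depth.
- env.job_done(): hands the job in; it is judged then, once.
The state is a dict: "time_s": time; "qpos": joint angles; "qvel": joint speeds; "effort": joint torques, N m; "ee_pos": TCP position; "ee_rot": TCP orientation; "force": force on the tool from outside, world axes, zero at the start; "torque": the same for the moment, N m; "gripper_width": finger opening in mm; "gripper_force": force on a finger pad.
Only numpy, scipy, OpenCV 4.12 (cv2) and the standard library are available. Lean on these libraries where they do the work, as an engineer would, in place of code of your own. Each camera call takes 0.05 s, during which the arm holds its last target. There are 200 camera calls.

### The job

Lift the blue tube block (the black bar on top is its handle), keep it upright, and lower it gently onto the heater-shaker so that the holes in its two end ears drop over the shaker's two steel dowels and it sits fully down on the deck (either way round). Then push the orange-gripped lock slide all the way in towards the block, so that its fork covers the block's end ear, and let go. Leave the other things on the bench where they are.

Things in the scene. Friction and masses are not known exactly. Their poses are not given: they have to be found in the camera images.
- shaker: Heater-shaker, white housing 170 (x) x 260 (y) x 70 mm high, fixed to the bench during an episode. Origin: centre of its underside on the bench; x points to its rear, y along its length, z up. The sloped grey control panel is on its -x side, an aluminium deck on top, the lock slide near its -y end.
- seat (a point): Centre of the aluminium deck's top surface (20, 32, 70 mm in the shaker's frame, same axes as the shaker), where the tube block's origin comes to lie. Two steel dowels stand on the deck at y = +66 and -66 mm from this point (x = 0): 12 mm diameter, 22 mm tall, the last 8 mm tapered to 5 mm diameter.
- tube_block: Tube block, 0.45 kg, loose: aluminium foot plate 80 (x) x 160 (y) x 12 mm, on it a dark blue block 70 x 96 mm up to 48 mm height, with tubes whose coloured caps reach 62 mm, and a lifting handle. The foot plate's ends stick out as ears, each with a 16 mm through hole at y = +66 and -66 mm (x = 0). Origin: centre of the underside; x across, y along its length, z up. The two ways round are equal.
- handle (a point): Centre of the tube block's black handle bar, 108 mm above the block's underside, same axes as the block. The bar is 14 mm wide (x), 100 mm long (y), 18 mm tall (z), on two thin posts at y = +42 and -42 mm; free space of 37 mm below the bar.
- lock_slide (a joint): Travel of the lock slide, m: 0 = open (outer end, red dot), 0.028 = fully home against its stop (green dot). It grows as the slide moves along the shaker's +y towards the seat. At the start it is open, 0 to 6 mm. It slides with about 1.5 N of friction and stays where it is left. Its two steel prongs run 2 mm above the seated block's ear and cover the last 15 mm of it when home.
- lock_grip (a point): Middle of the slide's upright orange grip, 42 mm above the deck (112 mm above the bench), axes as the shaker. The grip is 26 mm wide (x), 12 mm thick (y) and stands 32 mm tall, from 20 to 52 mm above the deck; it moves with the slide.
- cup: White plastic cup, 80 mm wide, 100 mm tall, bystander. Origin: centre of its underside.
- timer: White bench timer, 26 x 60 x 62 mm, bystander. Origin: centre of its underside.
- slide_box: White and green cardboard box, 52 x 72 x 35 mm, bystander. Origin: centre of its underside.
- amber_bottle: Amber bottle with black cap, 54 mm wide, 99 mm tall, bystander. Origin: centre of its underside.
- flask: Glass conical flask, 64 mm wide, 111 mm tall, bystander. Origin: centre of its underside.

How it is judged (in metres and radians):
On the way, in this order (a step that is already met when the one before it is completed fails the run):
1. the tube block sits fully down on the deck over both dowels (horizontal distance between tube_block and seat below 0.004 m and z of tube_block in the frame of seat between -0.003 and 0.003 m and angle between the y axis of tube_block and the y axis of seat, either way round below 0.06 rad and angle between tube_block's own z axis and vertical below 0.05 rad), for 0.2 s.
2. the lock slide is fully home over its ear (all of step 1 and value of joint lock_slide above 0.025 m), for 0.2 s.
At the end, for the whole second after the job is handed in: The tube block rests on the deck over both dowels, either way round (centre within 4 mm of the seat's, underside within 3 mm of the deck, tilt below 0.05 rad, lengthwise within 0.06 rad), at rest, and the lock slide is at least 25 mm of its 28 mm in (all of step 2 and linear speed of tube_block below 0.02 m/s); the robot touches nothing.
It fails at once if the tube block tipped by more than 0.6 rad (angle between tube_block's own z axis and vertical above 0.6 rad).
It fails at once if the tube block dropped onto the deck (faster than 0.7 m/s close above the seat) (horizontal distance between tube_block and seat below 0.05 m and z of tube_block in the frame of seat below 0.04 m and linear speed of tube_block above 0.7 m/s).
It fails at once if a bystander moved by more than 40 mm or tipped (distance of any of cup, timer, slide_box, amber_bottle, flask from where it was at the start of the episode above 0.04 m or angle between any of cup, timer, slide_box, amber_bottle, flask's own z axis and vertical above 0.5 rad).
It also fails if it takes over 51 s, if anything falls off the work surface, if the arm or the gripper's body presses on something with over 40 N, if the wrist force passes 120 N, or if a joint passes its speed limit or range.

## Working session

There is one attempt and no reset: what is moved stays moved. The work goes in short steps, Python scripts to look and compute and a tool call to move; the robot and the scene stay as the last step left them, time stands still between calls to the robot, and variables do not carry over. Pictures are saved under pics/ and viewed, at most 10 in all, crops included, and the job is handed in when it is done.

Besides the shell and the picture viewer there is one more tool, called after "Emit:" by a JSON object that holds its "op" and its "data", one argument or row to a line. move_arm: Moves the arm, as the interface text tells. Its arguments: {"type":"object","properties":{"plan":{"type":"array","items":{"type":"object","properties":{"tx":{"type":"number"},"ty":{"type":"number"},"tz":{"type":"number"},"wx":{"type":"number"},"wy":{"type":"number"},"wz":{"type":"number"}}}},"gripper":{"type":"number"},"force":{"type":"number"}},"required":["plan"]}

```bash
mkdir -p pics; cat > h.py <<'E'
import numpy as np, cv2, pickle
from workcell import env, grab_frame
def save(n,f):
    d=grab_frame(n); cv2.imwrite(f'pics/{f}.png',d['color'][:,:,::-1]); pickle.dump(d,open(f'pics/{f}.pkl','wb')); return d
def load(f): return pickle.load(open(f'pics/{f}.pkl','rb'))
def ray(d,u,v):
    f=210/np.tan(np.radians(d['vfov'])/2); V=np.array(d['view'])
    c=np.array([(u-d['cx'])/f,-(v-d['cy'])/f,-1]); R=V[:3,:3]
    return -R.T@V[:3,3], R.T@c/np.linalg.norm(c)
def tri(*obs):
    A=np.zeros((3,3));b=np.zeros(3);L=[]
    for d,u,v in obs:
        o,r=ray(d,u,v);P=np.eye(3)-np.outer(r,r);A+=P;b+=P@o;L.append((o,P))
    x=np.linalg.solve(A,b); return x.round(1),[round(float(np.linalg.norm(P@(x-o))),1) for o,P in L]
def atz(d,u,v,z):
    o,r=ray(d,u,v);return (o+r*(z-o[2])/r[2]).round(1)
def proj(d,p):
    V=np.array(d['view']);f=210/np.tan(np.radians(d['vfov'])/2);q=V[:3,:3]@np.array(p)+V[:3,3]
    return np.array([d['cx']+f*q[0]/-q[2],d['cy']-f*q[1]/-q[2]]).round(1)
E
python3 - <<'E'
from h import *
for n in ['scene','top','wrist']:
    d=save(n,n+'0'); print(n,d['vfov'],d['cx'],d['cy'],[k for k in d], ray(d,280,210))
a=cv2.imread('pics/scene0.png');b=cv2.imread('pics/top0.png')
print(env.state())
E
```

```text
scene 44.569591534362615 273.8506001143825 208.22029758675134 ['color', 'vfov', 'cx', 'cy', 'view'] (array([ 59.97212851, 595.37719577, 936.18006452]), array([ 0.49086885, -0.45859874, -0.74076647]))
top 42.86416037081037 270.13861617545547 203.70288420759945 ['color', 'vfov', 'cx', 'cy', 'view'] (array([ 331.79207831,   73.21949399, 1440.4602306 ]), array([ 0.20336372, -0.00371257, -0.97909622]))
wrist 70.93049754272003 282.6659408437472 207.5122258690686 ['color', 'vfov', 'cx', 'cy', 'view'] (array([ 239.66102327, -528.87637198,  383.9388194 ]), array([-0.29185842, -0.07394644, -0.95359875]))
{'time_s': 0.15, 'qpos': array([-7.49978902e+01,  1.83425652e+01,  8.96897477e+01,  2.32796237e-04,
        7.20435649e+01, -1.14724072e+00]), 'qvel': array([-0.01275811, -0.01085938, -0.2343906 , -0.04516184, -0.00781297,
       -0.04093949]), 'effort': array([ 1.18738128e-03, -4.12773657e+01, -2.32155240e+01,  7.27939932e-02,
        4.33675933e-02, -8.91503259e-05]), 'ee_pos': array([ 159.82402597, -551.95204835,  213.32413131]), 'ee_rot': array([-1.79924142e+02, -1.74052676e-03,  1.61492774e+01]), 'force': array([ 0.42480227, -0.38270816, -0.7221203 ]), 'torque': array([-0.01062262, -0.04776143,  0.00701465]), 'gripper_force': 0.0, 'gripper_width': 91.37518123088883}
```

View pics/scene0.png

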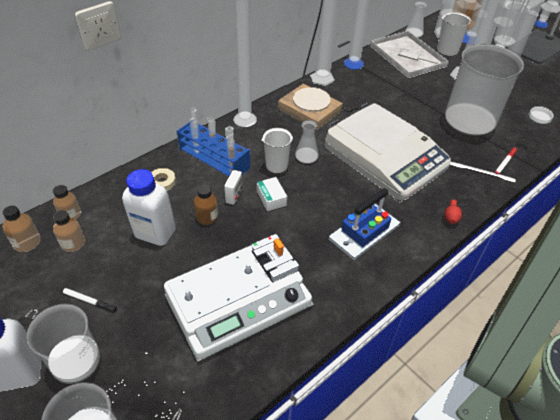

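View pics/top0.png

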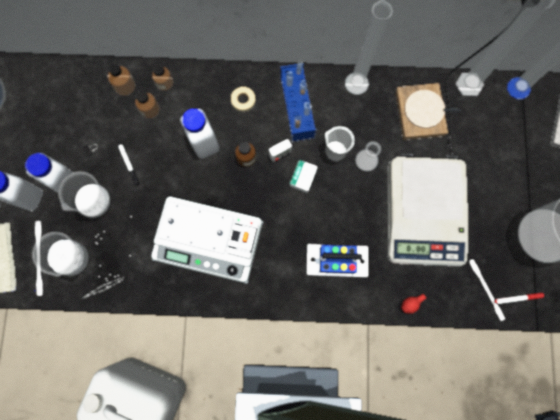

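The scene view shows the shaker at about (238,295) and the block at (366,225). In the top view they are at about (207,240) and (338,260), with the block's length running roughly along the image columns. Next I'll enlarge both.

```bash
python3 - <<'E'
import cv2
a=cv2.imread('pics/scene0.png')[180:360,155:410];cv2.imwrite('pics/c1.png',cv2.resize(a,None,fx=3.1,fy=3.1,interpolation=cv2.INTER_CUBIC))
b=cv2.imread('pics/top0.png');
x=cv2.resize(b[195:285,148:268],None,fx=5,fy=5,interpolation=cv2.INTER_CUBIC)[:, :600]
y=cv2.resize(b[235:285,300:375],None,fx=8,fy=8,interpolation=cv2.INTER_CUBIC)
import numpy as np
cv2.imwrite('pics/c2.png',x);cv2.imwrite('pics/c3.png',y)
E
```

```text
(no output)
```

View pics/c1.png

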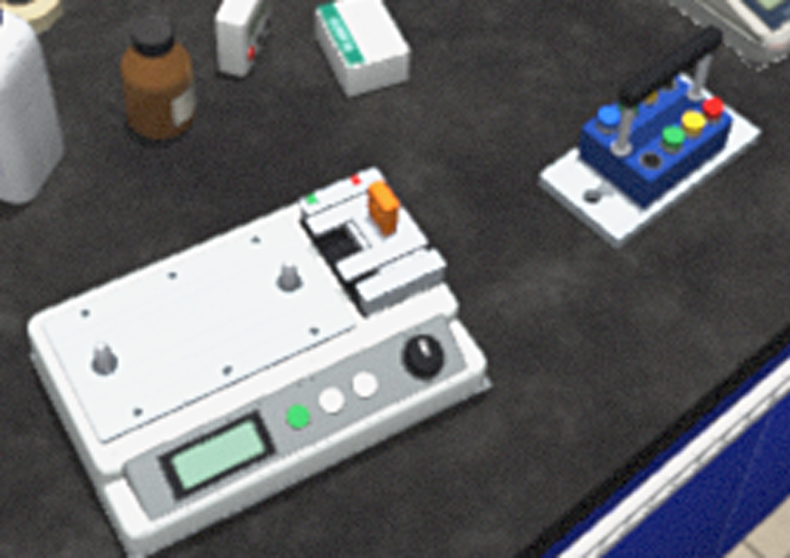

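View pics/c2.png

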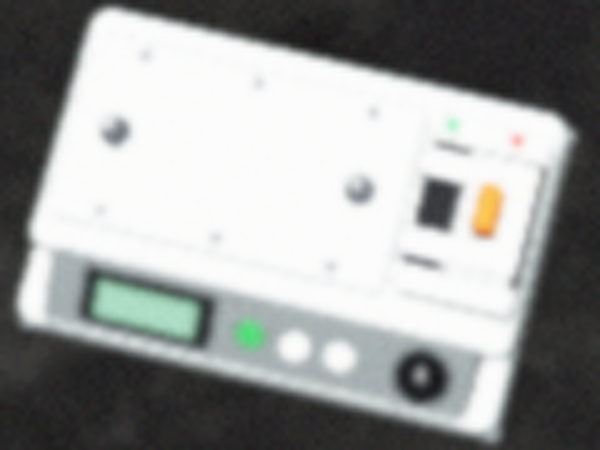

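View pics/c3.png

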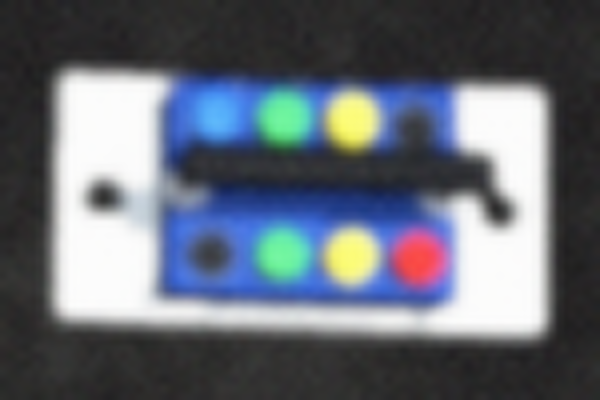

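In the crops I can see these points:
- **Dowels:** c1 tips at (102,344) and (289,266); c2 at (115,130) and (359,188).
- **Handle ends:** c1 at (628,95) and (712,40); c3 at (183,165) and (490,172).
- **Orange grip:** c1 top at (382,192); c2 at (488,210).
- **Foot corners:** c3 at (57,72), (548,88), (548,337) and (55,322).

```bash
python3 - <<'E'
from h import *
s=load('scene0');t=load('top0')
def S(x,y):return (s,155+(x+.5)/3.1-.5,180+(y+.5)/3.1-.5)
def T(x,y):return (t,148+(x+.5)/5-.5,195+(y+.5)/5-.5)
def B(x,y):return (t,300+(x+.5)/8-.5,235+(y+.5)/8-.5)
print('dowels',tri(S(102,346),T(115,130)),tri(S(289,267),T(359,188)))
print('base@70',atz(*S(105,368),70),atz(*S(289,287),70),'top80',atz(*T(115,130),80),atz(*T(359,188),80))
print('grip top',tri(S(381,190),T(488,210)), 'top@122', atz(*T(488,210),120))
print('handle ends',tri(S(625,97),B(183,165)),tri(S(714,40),B(490,172)),'mid',tri(S(670,68),B(337,168)))
print('h@117', atz(*B(183,165),117),atz(*B(490,172),117),atz(*B(337,168),117))
c=[B(57,72),B(548,88),B(548,337),B(55,322)]
P=np.array([atz(*k,12) for k in c]);print('foot',P,P.mean(0))
print('foot scene',tri(S(541,180),B(57,72)),tri(S(617,238),B(55,322)),tri(S(760,131),B(548,337)))
print('holes',atz(*B(103,196),12),atz(*B(498,211),12), 'holeS',atz(*S(594,196),12))
# shaker deck holes & dots
print('dots',tri(S(311,200),T(452,124)),tri(S(356,180),T(517,140)))
print('bottle',atz(t,245,155,50),'cup',atz(t,338,144,80),'box',atz(t,304,176,30),'timer',atz(t,280,150,50),'balance',atz(t,390,262,60),atz(t,390,160,60))
E
```

```text
dowels (array([573.9, 348.9,  90.4]), [1.7, 1.7]) (array([548.5, 221. ,  88.1]), [0.4, 0.4])
base@70 [573.  351.8  70. ] [546.6 223.5  70. ] top80 [574.5 349.9  80. ] [549.5 221.7  80. ]
grip top (array([535. , 152.8, 126.3]), [1.5, 1.5]) top@122 [534.7 152.3 120. ]
handle ends (array([497.9, -41.7, 110.8]), [0.4, 0.4]) (array([ 499.7, -138.9,  103.4]), [0.8, 0.8]) mid (array([499.1, -90.4, 106.7]), [0.1, 0.1])
h@117 [496.8 -41.4 117. ] [ 498.7 -136.4  117. ] [497.9 -89.1 117. ]
foot [[ 539.4   -7.5   12. ]
 [ 541.  -172.2   12. ]
 [ 457.9 -172.6   12. ]
 [ 455.8   -9.2   12. ]] [498.525 -90.375  12.   ]
foot scene (array([538. ,  -9. ,   7.8]), [2.4, 2.4]) (array([456.3,  -8.4,  17.3]), [1.1, 1.1]) (array([ 458.5, -172.1,   12.5]), [0.7, 0.7])
holes [498.4 -24.   12. ] [ 499.  -155.7   12. ] holeS [497.4 -26.8  12. ]
dots (array([583.2, 174.9,  87.9]), [0.4, 0.4]) (array([576. , 140.9,  89.4]), [0.4, 0.4])
bottle [769.  168.9  50. ] cup [800.5 -79.4  80. ] box [722.2   6.2  30. ] timer [787.2  74.5  50. ] balance [ 493.7 -220.6   60. ] [ 768.  -221.8   60. ]
```

Measurements agree with the given sizes: dowels 131 mm apart with tops at about 90, foot 164×83, handle at about 107. That gives block (498.5, -90.3) at yaw +0.7° and seat (561.6, 285.6) at yaw -11°. First I'll turn the tool to yaw 90.7.

Emit:
{"op": "move_arm", "data": {
  "plan": [
    {"wz":-0.125},
    {"wz":-0.125},
    {"wz":-0.125},
    {"wz":-0.125},
    {"wz":-0.125},
    {"wz":-0.125},
    {"wz":-0.125},
    {"wz":-0.125},
    {"wz":-0.125},
    {"wz":-0.125},
    {"wz":-0.051}
  ],
  "gripper": 5.0,
  "force": 30
}}

```text
schema error: expected keys tx, ty, tz, wx, wy, wz
```

Emit:
{"op": "move_arm", "data": {
  "plan": [
    {"tx":3.3,"ty":2.48},
    {"tx":3.3,"ty":2.48},
    {"tx":3.3,"ty":2.48},
    {"tx":3.3,"ty":2.48},
    {"tx":3.3,"ty":2.48},
    {"tx":3.3,"ty":2.48},
    {"tx":3.3,"ty":2.48},
    {"tx":3.3,"ty":2.48},
    {"tx":3.3,"ty":2.48},
    {"tx":3.3,"ty":2.48},
    {"tx":3.3,"ty":2.48},
    {}
  ]
}}

```text
schema error: expected keys tx, ty, tz, wx, wy, wz
```

Emit:
{"op": "move_arm", "data": {
  "plan": [
    {"tx":0,"ty":0,"tz":0,"wx":0,"wy":0,"wz":-0.125},
    {"tx":0,"ty":0,"tz":0,"wx":0,"wy":0,"wz":-0.125},
    {"tx":0,"ty":0,"tz":0,"wx":0,"wy":0,"wz":-0.125},
    {"tx":0,"ty":0,"tz":0,"wx":0,"wy":0,"wz":-0.125},
    {"tx":0,"ty":0,"tz":0,"wx":0,"wy":0,"wz":-0.125},
    {"tx":0,"ty":0,"tz":0,"wx":0,"wy":0,"wz":-0.125},
    {"tx":0,"ty":0,"tz":0,"wx":0,"wy":0,"wz":-0.125},
    {"tx":0,"ty":0,"tz":0,"wx":0,"wy":0,"wz":-0.125},
    {"tx":0,"ty":0,"tz":0,"wx":0,"wy":0,"wz":-0.125},
    {"tx":0,"ty":0,"tz":0,"wx":0,"wy":0,"wz":-0.125},
    {"tx":0,"ty":0,"tz":0,"wx":0,"wy":0,"wz":-0.051},
    {"tx":0,"ty":0,"tz":0,"wx":0,"wy":0,"wz":0}
  ],
  "gripper": 5.0,
  "force": 30
}}

```text
time_s: 1.15
ee_pos: [159.8, -552.1, 213.6]
ee_rot: [-180.0, -0.0, 90.7]
force: [0.4, -0.5, -0.5]
gripper_width: 50.3
gripper_force: 0.0
```

Emit:
{"op": "move_arm", "data": {
  "plan": [
    {"tx":3.3,"ty":2.48,"tz":0,"wx":0,"wy":0,"wz":0},
    {"tx":3.3,"ty":2.48,"tz":0,"wx":0,"wy":0,"wz":0},
    {"tx":3.3,"ty":2.48,"tz":0,"wx":0,"wy":0,"wz":0},
    {"tx":3.3,"ty":2.48,"tz":0,"wx":0,"wy":0,"wz":0},
    {"tx":3.3,"ty":2.48,"tz":0,"wx":0,"wy":0,"wz":0},
    {"tx":3.3,"ty":2.48,"tz":0,"wx":0,"wy":0,"wz":0},
    {"tx":3.3,"ty":2.48,"tz":0,"wx":0,"wy":0,"wz":0},
    {"tx":3.3,"ty":2.48,"tz":0,"wx":0,"wy":0,"wz":0},
    {"tx":3.3,"ty":2.48,"tz":0,"wx":0,"wy":0,"wz":0},
    {"tx":3.3,"ty":2.48,"tz":0,"wx":0,"wy":0,"wz":0},
    {"tx":3.3,"ty":2.48,"tz":0,"wx":0,"wy":0,"wz":0},
    {"tx":0,"ty":0,"tz":0,"wx":0,"wy":0,"wz":0}
  ]
}}

```text
time_s: 2.15
ee_pos: [431.8, -180.7, 214.0]
ee_rot: [179.9, -0.2, 91.0]
force: [0.6, -0.9, 0.0]
gripper_width: 50.0
gripper_force: 0.0
```

Emit:
{"op": "move_arm", "data": {
  "plan": [
    {"tx":2.97,"ty":2.28,"tz":0,"wx":0,"wy":0,"wz":0.005},
    {"tx":2.97,"ty":2.28,"tz":0,"wx":0,"wy":0,"wz":0},
    {"tx":2.97,"ty":2.28,"tz":0,"wx":0,"wy":0,"wz":0},
    {"tx":0,"ty":0,"tz":0,"wx":0,"wy":0,"wz":0},
    {"tx":0,"ty":0,"tz":0,"wx":0,"wy":0,"wz":0},
    {"tx":0,"ty":0,"tz":0,"wx":0,"wy":0,"wz":0}
  ]
}}

```text
time_s: 2.65
ee_pos: [495.4, -96.8, 213.6]
ee_rot: [-179.9, 0.0, 90.4]
force: [0.2, -0.2, 0.2]
gripper_width: 49.9
gripper_force: 0.0
```

```bash
python3 - <<'E'
from h import *
d=save('wrist','w1');s=env.state();print(s['ee_pos'],s['ee_rot'])
print('handle ends',proj(d,[497.9,-40.3,117]),proj(d,[499.1,-140.3,117]),'holes',proj(d,[497.7,-24.3,12]),proj(d,[499.3,-156.3,12]))
cv2.imwrite('pics/w1b.png',cv2.resize(d['color'][:,:,::-1],(800,600),interpolation=cv2.INTER_CUBIC))
E
```

```text
[495.17090823 -97.21527144 213.74112128] [-1.79944117e+02  2.55936977e-02  9.03263768e+01]
handle ends [286.2 148.5] [286.4 250.7] holes [285.4 126.4] [285.6 227.8]
```

View pics/w1b.png

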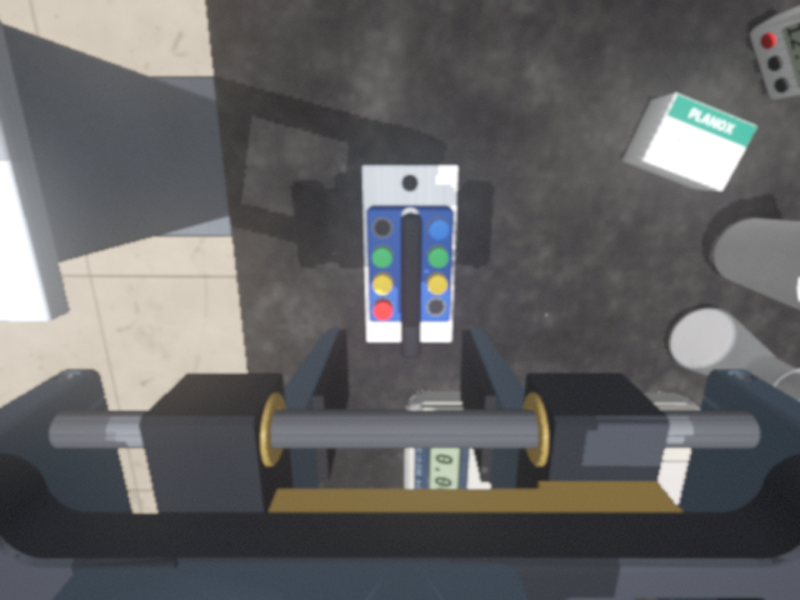

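The wrist view has the block lying between the fingers: hole at (410,183), handle top end at (410,212), foot corners at (362,166), (458,166), (453,342) and (366,342). I'll check these against my estimate.

```bash
python3 - <<'E'
from h import *
d=load('w1');k=560/800
W=lambda x,y,z:atz(d,(x+.5)*k-.5,(y+.5)*k-.5,z)
print('hole',W(410,183,12),'hend',W(410,211,117),W(411,356,117))
P=np.array([W(362,165,12),W(459,165,12),W(454,342,12),W(366,342,12)]);print(P,P.mean(0))
P=np.array([W(368,206,48),W(454,206,48)]);print(P, P.mean(0))
g=cv2.cvtColor(d['color'],cv2.COLOR_RGB2GRAY)
print(g[108:140,275].tolist());print(g[230:248,263].tolist())
E
```

```text
hole [499.5 -26.1  12. ] hend [498.4 -39.4 117. ] [ 500.2 -138.5  117. ]
[[ 458.9  -11.7   12. ]
 [ 540.7  -11.1   12. ]
 [ 543.2 -172.6   12. ]
 [ 459.1 -173.3   12. ]] [500.475 -92.175  12.   ]
[[466.4 -42.5  48. ]
 [533.8 -42.   48. ]] [500.1  -42.25  48.  ]
[73, 76, 75, 75, 76, 77, 91, 142, 192, 215, 221, 222, 222, 222, 222, 221, 221, 222, 222, 222, 222, 222, 221, 222, 221, 221, 222, 221, 221, 221, 221, 221]
[255, 255, 255, 255, 255, 255, 255, 255, 249, 199, 119, 87, 83, 81, 80, 81, 82, 82]
```

Emit:
{"op": "move_arm", "data": {
  "plan": [
    {"tx":0.62,"ty":0.43,"tz":0,"wx":0,"wy":0,"wz":-0.008},
    {"tx":0,"ty":0,"tz":2.5,"wx":0,"wy":0,"wz":0},
    {"tx":0,"ty":0,"tz":2.5,"wx":0,"wy":0,"wz":0},
    {"tx":0,"ty":0,"tz":2.5,"wx":0,"wy":0,"wz":0},
    {"tx":0,"ty":0,"tz":2.5,"wx":0,"wy":0,"wz":0},
    {"tx":0,"ty":0,"tz":2.4,"wx":0,"wy":0,"wz":0},
    {"tx":0,"ty":0,"tz":0,"wx":0,"wy":0,"wz":0},
    {"tx":0,"ty":0,"tz":0,"wx":0,"wy":0,"wz":0},
    {"tx":0,"ty":0,"tz":0,"wx":0,"wy":0,"wz":0}
  ]
}}

```text
time_s: 3.45
ee_pos: [501.1, -90.8, 91.2]
ee_rot: [179.9, 0.0, 90.8]
force: [-0.3, -0.2, 0.4]
gripper_width: 49.9
gripper_force: 0.0
```

Pose is good, so I'll close on the bar.

Emit:
{"op": "move_arm", "data": {
  "plan": [
    {"tx":0,"ty":0,"tz":0.2,"wx":0,"wy":0,"wz":0},
    {"tx":0,"ty":0,"tz":0,"wx":0,"wy":0,"wz":0},
    {"tx":0,"ty":0,"tz":0,"wx":0,"wy":0,"wz":0},
    {"tx":0,"ty":0,"tz":0,"wx":0,"wy":0,"wz":0},
    {"tx":0,"ty":0,"tz":0,"wx":0,"wy":0,"wz":0},
    {"tx":0,"ty":0,"tz":0,"wx":0,"wy":0,"wz":0},
    {"tx":0,"ty":0,"tz":0,"wx":0,"wy":0,"wz":0},
    {"tx":0,"ty":0,"tz":0,"wx":0,"wy":0,"wz":0}
  ],
  "gripper": 0.8,
  "force": 40
}}

```text
time_s: 4.12
ee_pos: [500.1, -90.1, 88.1]
ee_rot: [-180.0, 0.0, 90.9]
force: [-1.6, -0.0, 1.7]
gripper_width: 13.7
gripper_force: 40.0
```

Emit:
{"op": "move_arm", "data": {
  "plan": [
    {"tx":0,"ty":0,"tz":-0.5,"wx":0,"wy":0,"wz":0},
    {"tx":0,"ty":0,"tz":-1.5,"wx":0,"wy":0,"wz":0},
    {"tx":0,"ty":0,"tz":-2.5,"wx":0,"wy":0,"wz":0},
    {"tx":0,"ty":0,"tz":-2.5,"wx":0,"wy":0,"wz":0},
    {"tx":0,"ty":0,"tz":-2.5,"wx":0,"wy":0,"wz":0},
    {"tx":0,"ty":0,"tz":-2.5,"wx":0,"wy":0,"wz":0},
    {"tx":0,"ty":0,"tz":-2,"wx":0,"wy":0,"wz":0},
    {"tx":0,"ty":0,"tz":-1,"wx":0,"wy":0,"wz":0},
    {"tx":0,"ty":0,"tz":0,"wx":0,"wy":0,"wz":0},
    {"tx":0,"ty":0,"tz":0,"wx":0,"wy":0,"wz":0}
  ]
}}

```text
time_s: 4.95
ee_pos: [499.7, -90.1, 237.1]
ee_rot: [-179.9, -0.0, 90.9]
force: [-1.2, 0.3, -4.3]
gripper_width: 13.4
gripper_force: 40.0
```

Emit:
{"op": "move_arm", "data": {
  "plan": [
    {"tx":1.5,"ty":0.3,"tz":0,"wx":0,"wy":0,"wz":0},
    {"tx":2.5,"ty":0.5,"tz":0,"wx":0,"wy":0,"wz":0},
    {"tx":3.5,"ty":0.6,"tz":0,"wx":0,"wy":0,"wz":0},
    {"tx":3.5,"ty":0.6,"tz":0,"wx":0,"wy":0,"wz":0},
    {"tx":3.5,"ty":0.6,"tz":0,"wx":0,"wy":0,"wz":0},
    {"tx":3.5,"ty":0.6,"tz":0,"wx":0,"wy":0,"wz":0},
    {"tx":3.5,"ty":0.6,"tz":0,"wx":0,"wy":0,"wz":0},
    {"tx":3.5,"ty":0.6,"tz":0,"wx":0,"wy":0,"wz":0},
    {"tx":3.5,"ty":0.6,"tz":0,"wx":0,"wy":0,"wz":0},
    {"tx":3.5,"ty":0.6,"tz":0,"wx":0,"wy":0,"wz":0},
    {"tx":3,"ty":0.5,"tz":0,"wx":0,"wy":0,"wz":0},
    {"tx":1.5,"ty":0.3,"tz":0,"wx":0,"wy":0,"wz":0}
  ]
}}

```text
time_s: 5.95
ee_pos: [557.8, 279.3, 234.7]
ee_rot: [-179.8, -0.0, 91.0]
force: [-0.8, -0.6, -4.1]
gripper_width: 13.6
gripper_force: 40.0
```

Emit:
{"op": "move_arm", "data": {
  "plan": [
    {"tx":0,"ty":0,"tz":0,"wx":0,"wy":0,"wz":0.05},
    {"tx":0,"ty":0,"tz":0,"wx":0,"wy":0,"wz":0.08},
    {"tx":0,"ty":0,"tz":0,"wx":0,"wy":0,"wz":0.077},
    {"tx":0,"ty":0,"tz":0,"wx":0,"wy":0,"wz":0},
    {"tx":0,"ty":0,"tz":0,"wx":0,"wy":0,"wz":0},
    {"tx":0,"ty":0,"tz":0,"wx":0,"wy":0,"wz":0}
  ]
}}

```text
time_s: 6.45
ee_pos: [558.4, 275.2, 236.8]
ee_rot: [-179.9, 0.1, 79.1]
force: [-0.1, 0.1, -4.9]
gripper_width: 13.8
gripper_force: 40.0
```

Emit:
{"op": "move_arm", "data": {
  "plan": [
    {"tx":0.6,"ty":0.06,"tz":0,"wx":0,"wy":0,"wz":0},
    {"tx":0.57,"ty":0.06,"tz":0,"wx":0,"wy":0,"wz":0},
    {"tx":0,"ty":0,"tz":1.2,"wx":0,"wy":0,"wz":0},
    {"tx":0,"ty":0,"tz":1.5,"wx":0,"wy":0,"wz":0},
    {"tx":0,"ty":0,"tz":1.2,"wx":0,"wy":0,"wz":0},
    {"tx":0,"ty":0,"tz":0,"wx":0,"wy":0,"wz":0},
    {"tx":0,"ty":0,"tz":0,"wx":0,"wy":0,"wz":0},
    {"tx":0,"ty":0,"tz":0,"wx":0,"wy":0,"wz":0}
  ]
}}

```text
time_s: 7.12
ee_pos: [562.7, 287.6, 199.8]
ee_rot: [179.9, -0.1, 79.0]
force: [-0.4, 0.5, -3.4]
gripper_width: 13.8
gripper_force: 40.0
```

```bash
python3 - <<'E'
from h import *
s=save('scene','s2');t=save('top','t2');w=save('wrist','w2');e=env.state();print(e['ee_pos'],e['ee_rot'])
im=np.zeros((600,800,3),np.uint8)
r=lambda d,y0,y1,x0,x1,f:cv2.resize(d['color'][y0:y1,x0:x1,::-1],None,fx=f,fy=f,interpolation=cv2.INTER_CUBIC)
a=r(s,210,350,155,305,4)[:, :];im[:a.shape[0],:400]=a[:600,:400]   # placeholder wide
b=r(s,210,350,155,325,2.5); c=r(t,190,290,145,275,3); d=r(w,70,250,200,370,2.35)
im[:]=0
im[:b.shape[0],:b.shape[1]]=b; im[355-55:300+c.shape[0],:390]=c[:300]; im[:d.shape[0],430:430+d.shape[1]]=d[:, :370]
cv2.imwrite('pics/m2.png',im);print(b.shape,c.shape,d.shape)
E
```

```text
[562.70034462 287.34489943 200.02132236] [ 1.79902163e+02 -6.88357058e-02  7.90046494e+01]
(350, 425, 3) (300, 390, 3) (423, 400, 3)
```

View pics/m2.png

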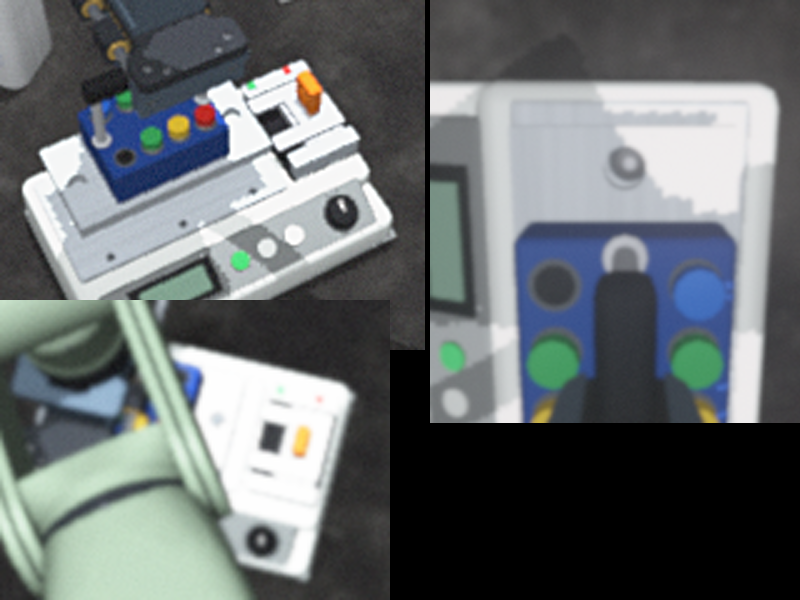

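The wrist inset shows the dowel tip inside the far ear's hole at about (626,165). I'll enlarge that to measure the offset.

```bash
python3 - <<'E'
from h import *
w=load('w2')
a=cv2.resize(w['color'][125:160,262:305,::-1],None,fx=16,fy=16,interpolation=cv2.INTER_CUBIC);cv2.imwrite('pics/m3.png',a)
e=np.array([562.7,287.4]);u=np.array([.191,.982])
for k in (0,-2,2):
  h=e+(66-.9+k)*u; print('hole top',k,proj(w,[*h,124]),'bottom',proj(w,[*h,112]))
for n,dw in (('top',[574.2,350]),):print('dowel',proj(w,[*dw,92]),proj(w,[*dw,84]))
E
```

```text
hole top 0 [282.6 140.6] bottom [282.6 139.6]
hole top -2 [282.6 143.1] bottom [282.6 142. ]
hole top 2 [282.6 138.1] bottom [282.6 137.2]
dowel [281.8 139.7] [281.8 139.1]
```

View pics/m3.png

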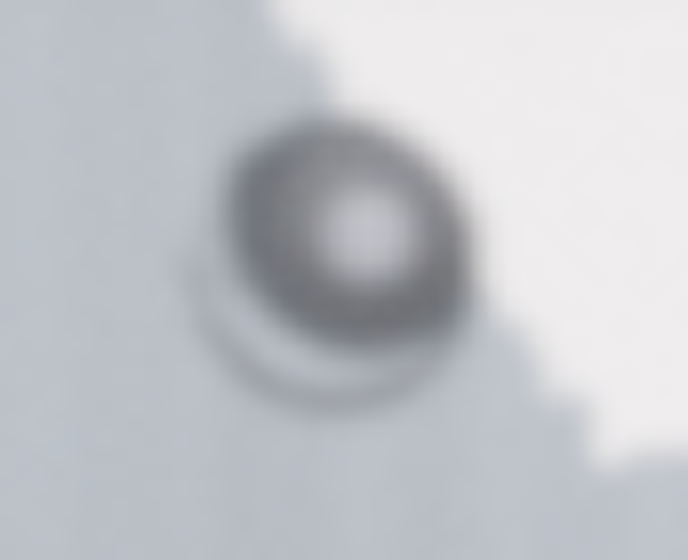

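The hole centre is at crop (334,266) and the dowel tip at (365,235), so the dowel is offset slightly towards image +u. Next is the relative yaw from the housing edge against the foot edge.

```bash
python3 - <<'E'
from h import *
w=load('w2')
h=atz(w,282.4,141.2,124);dt=atz(w,284.3,139.2,92);print('hole',h,'dowel',dt,'diff',dt-h)
g=cv2.GaussianBlur(cv2.cvtColor(w['color'],cv2.COLOR_RGB2GRAY),(5,1),0).astype(float)
def edge(r0,r1,z,c0=238,c1=322,ax=0):
    pts=[]
    for c in range(c0,c1,2):
        p=g[r0:r1,c]if ax==0 else g[c,r0:r1]
        q=np.abs(np.diff(p)); 
        if q.max()<6: continue
        k=q**2; m=r0+.5+(k*np.arange(len(q))).sum()/k.sum(); pts.append((c,m) if ax==0 else (m,c))
    P=np.array([atz(w,*p,z)[:2] for p in pts])
    for _ in range(3):
        m=P.mean(0);d=np.linalg.svd(P-m)[2][0];r=np.abs((P-m)@[-d[1],d[0]]);P=P[r<=max(.6,2*np.median(r))]
    return len(P),np.degrees(np.arctan2(d[1],d[0])).round(2),m.round(1),r.mean().round(2)
print('housing end',edge(98,112,70))
print('foot end',edge(119,129,124))
print('row profile',g[98:132,250].astype(int).tolist(),g[98:132,300].astype(int).tolist())
print('col profile r150',g[150,225:245].astype(int).tolist(),g[150,310:350].astype(int).tolist())
print('housing R side',edge(334,352,70,115,235,1))
t=load('top0');T=lambda x,y,z:atz(t,148+(x+.5)/5-.5,195+(y+.5)/5-.5,z)
for a,b,z in (((110,8),(560,115),70),((35,245),(520,350),70),((110,8),(35,235),70),((145,55),(374,112),70),((100,209),(331,267),70),((115,130),(359,188),82)):
    v=T(*a,z)-T(*b,z);print(np.degrees(np.arctan2(v[1],v[0])).round(2))
E
```

```text
hole [574.9 350.9 124. ] dowel [576.5 350.   92. ] diff [  1.6  -0.9 -32. ]
housing end (42, np.float64(-11.39), array([577.5, 381.5]), np.float64(0.05))
foot end (22, np.float64(-9.84), array([590.7, 362.2]), np.float64(0.17))
row profile [64, 65, 64, 66, 67, 78, 113, 153, 179, 192, 198, 200, 202, 199, 190, 183, 185, 189, 191, 191, 191, 192, 191, 191, 188, 186, 189, 192, 194, 193, 193, 193, 193, 193] [83, 83, 82, 83, 81, 85, 119, 167, 203, 225, 234, 236, 236, 236, 228, 220, 227, 234, 235, 228, 210, 196, 193, 193, 195, 208, 227, 236, 237, 238, 238, 238, 238, 237]
col profile r150 [193, 199, 204, 208, 210, 212, 212, 211, 208, 202, 196, 190, 188, 186, 186, 186, 187, 187, 188, 188] [238, 238, 238, 238, 238, 238, 238, 238, 238, 238, 238, 238, 238, 238, 238, 238, 238, 238, 237, 234, 226, 215, 203, 199, 202, 208, 211, 211, 210, 207, 203, 199, 193, 185, 170, 147, 121, 101, 91, 88]
housing R side (60, np.float64(-101.12), array([629.6, 301.2]), np.float64(0.25))
78.83
80.27
-13.25
78.28
78.34
78.96
```

Offsets are about 1 mm, well within the taper's capture range. I'll nudge and lower while watching the force.

Emit:
{"op": "move_arm", "data": {
  "plan": [
    {"tx":-0.06,"ty":0.1,"tz":0,"wx":0,"wy":0,"wz":0.005},
    {"tx":0,"ty":0,"tz":0.6,"wx":0,"wy":0,"wz":0},
    {"tx":0,"ty":0,"tz":0.8,"wx":0,"wy":0,"wz":0},
    {"tx":0,"ty":0,"tz":0.5,"wx":0,"wy":0,"wz":0},
    {"tx":0,"ty":0,"tz":0.3,"wx":0,"wy":0,"wz":0},
    {"tx":0,"ty":0,"tz":0.3,"wx":0,"wy":0,"wz":0},
    {"tx":0,"ty":0,"tz":0,"wx":0,"wy":0,"wz":0},
    {"tx":0,"ty":0,"tz":0,"wx":0,"wy":0,"wz":0},
    {"tx":0,"ty":0,"tz":0,"wx":0,"wy":0,"wz":0}
  ]
}}

```text
time_s: 8.02
ee_pos: [563.2, 286.3, 174.1]
ee_rot: [180.0, -0.0, 78.7]
force: [0.2, 0.3, -4.3]
gripper_width: 14.2
gripper_force: 40.0
```

Emit:
{"op": "move_arm", "data": {
  "plan": [
    {"tx":0,"ty":0,"tz":0.2,"wx":0,"wy":0,"wz":0},
    {"tx":0,"ty":0,"tz":0.2,"wx":0,"wy":0,"wz":0},
    {"tx":0,"ty":0,"tz":0.2,"wx":0,"wy":0,"wz":0},
    {"tx":0,"ty":0,"tz":0.2,"wx":0,"wy":0,"wz":0},
    {"tx":0,"ty":0,"tz":0.2,"wx":0,"wy":0,"wz":0},
    {"tx":0,"ty":0,"tz":0,"wx":0,"wy":0,"wz":0},
    {"tx":0,"ty":0,"tz":0,"wx":0,"wy":0,"wz":0},
    {"tx":0,"ty":0,"tz":0,"wx":0,"wy":0,"wz":0}
  ]
}}

```text
time_s: 8.68
ee_pos: [563.0, 286.2, 163.9]
ee_rot: [180.0, 0.0, 78.7]
force: [0.0, -0.9, -4.5]
gripper_width: 13.8
gripper_force: 40.0
```

Still free of contact and going over the dowels cleanly.

Emit:
{"op": "move_arm", "data": {
  "plan": [
    {"tx":0,"ty":0,"tz":0.15,"wx":0,"wy":0,"wz":0},
    {"tx":0,"ty":0,"tz":0.15,"wx":0,"wy":0,"wz":0},
    {"tx":0,"ty":0,"tz":0.15,"wx":0,"wy":0,"wz":0},
    {"tx":0,"ty":0,"tz":0.1,"wx":0,"wy":0,"wz":0},
    {"tx":0,"ty":0,"tz":0,"wx":0,"wy":0,"wz":0},
    {"tx":0,"ty":0,"tz":0,"wx":0,"wy":0,"wz":0},
    {"tx":0,"ty":0,"tz":0,"wx":0,"wy":0,"wz":0}
  ]
}}

```text
time_s: 9.27
ee_pos: [563.0, 286.2, 158.4]
ee_rot: [180.0, 0.0, 78.7]
force: [0.8, 0.7, -3.8]
gripper_width: 13.6
gripper_force: 40.0
```

Emit:
{"op": "move_arm", "data": {
  "plan": [
    {"tx":0,"ty":0,"tz":0.1,"wx":0,"wy":0,"wz":0},
    {"tx":0,"ty":0,"tz":0.05,"wx":0,"wy":0,"wz":0},
    {"tx":0,"ty":0,"tz":0,"wx":0,"wy":0,"wz":0},
    {"tx":0,"ty":0,"tz":0,"wx":0,"wy":0,"wz":0},
    {"tx":0,"ty":0,"tz":0,"wx":0,"wy":0,"wz":0}
  ]
}}

```text
time_s: 9.68
ee_pos: [563.1, 286.4, 158.1]
ee_rot: [179.9, -0.0, 78.7]
force: [-3.7, -0.9, 5.9]
gripper_width: 13.8
gripper_force: 40.0
```

Contact at exactly the seat height (158 − 88 = 70). Releasing and backing up.

Emit:
{"op": "move_arm", "data": {
  "plan": [
    {"tx":0,"ty":0,"tz":0,"wx":0,"wy":0,"wz":0},
    {"tx":0,"ty":0,"tz":0,"wx":0,"wy":0,"wz":0},
    {"tx":0,"ty":0,"tz":0,"wx":0,"wy":0,"wz":0},
    {"tx":0,"ty":0,"tz":0,"wx":0,"wy":0,"wz":0},
    {"tx":0,"ty":0,"tz":0,"wx":0,"wy":0,"wz":0},
    {"tx":0,"ty":0,"tz":-1.5,"wx":0,"wy":0,"wz":0},
    {"tx":0,"ty":0,"tz":-2.5,"wx":0,"wy":0,"wz":0},
    {"tx":0,"ty":0,"tz":-2.5,"wx":0,"wy":0,"wz":0},
    {"tx":0,"ty":0,"tz":-2.5,"wx":0,"wy":0,"wz":0},
    {"tx":0,"ty":0,"tz":0,"wx":0,"wy":0,"wz":0},
    {"tx":0,"ty":0,"tz":0,"wx":0,"wy":0,"wz":0},
    {"tx":0,"ty":0,"tz":0,"wx":0,"wy":0,"wz":0}
  ],
  "gripper": 5.0
}}

```text
time_s: 10.68
ee_pos: [562.6, 286.0, 246.0]
ee_rot: [-179.9, 0.1, 78.7]
force: [-0.5, 0.8, -0.7]
gripper_width: 49.9
gripper_force: 0.0
```

```bash
python3 - <<'E'
from h import *
s=save('scene','s3');w=save('wrist','w3');e=env.state();print(e['ee_pos'],e['ee_rot'],e['gripper_width'])
im=np.zeros((600,800,3),np.uint8)
b=cv2.resize(s['color'][200:350,155:315,::-1],None,fx=5,fy=4,interpolation=cv2.INTER_CUBIC)
b=cv2.resize(s['color'][215:335,160:312,::-1],None,fx=5,fy=5,interpolation=cv2.INTER_CUBIC)
cv2.imwrite('pics/m4.png',b);print(b.shape)
E
```

```text
[562.3459863  285.89387405 245.24785144] [-1.79865103e+02  1.09920235e-01  7.87130482e+01] 50.075663833756835
(600, 760, 3)
```

View pics/m4.png

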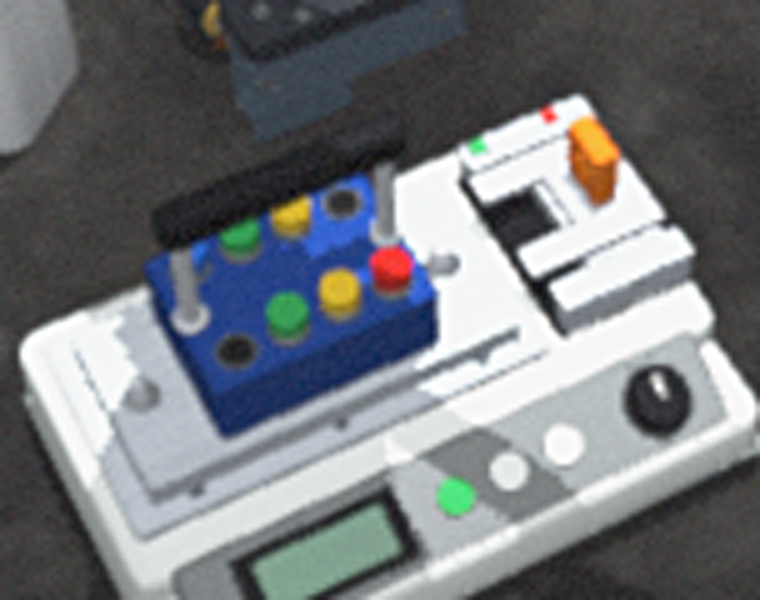

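The block sits flat, with both dowels in its ear holes at crop (142,392) and (443,262). The slide is open, with the orange grip at (594,138). I'll move over the grip.

Emit:
{"op": "move_arm", "data": {
  "plan": [
    {"tx":-2,"ty":-0.05,"tz":0,"wx":0,"wy":0,"wz":0},
    {"tx":-3,"ty":0,"tz":0,"wx":0,"wy":0,"wz":0},
    {"tx":-3,"ty":0,"tz":0,"wx":0,"wy":0,"wz":0},
    {"tx":-3,"ty":0,"tz":0,"wx":0,"wy":0,"wz":0},
    {"tx":-2.6,"ty":0,"tz":0,"wx":0,"wy":0,"wz":0},
    {"tx":0,"ty":0,"tz":2.5,"wx":0,"wy":0,"wz":0},
    {"tx":0,"ty":0,"tz":3,"wx":0,"wy":0,"wz":0},
    {"tx":0,"ty":0,"tz":3,"wx":0,"wy":0,"wz":0},
    {"tx":0,"ty":0,"tz":1.5,"wx":0,"wy":0,"wz":0},
    {"tx":0,"ty":0,"tz":0,"wx":0,"wy":0,"wz":0},
    {"tx":0,"ty":0,"tz":0,"wx":0,"wy":0,"wz":0},
    {"tx":0,"ty":0,"tz":0,"wx":0,"wy":0,"wz":0}
  ],
  "gripper": 6.0
}}

```text
time_s: 11.78
ee_pos: [536.6, 153.2, 147.6]
ee_rot: [179.9, -0.0, 78.7]
force: [1.1, -0.1, 0.8]
gripper_width: 60.3
gripper_force: 0.0
```

Emit:
{"op": "move_arm", "data": {
  "plan": [
    {"tx":0,"ty":-0.1,"tz":1.5,"wx":0,"wy":0,"wz":0},
    {"tx":0,"ty":0,"tz":1.5,"wx":0,"wy":0,"wz":0},
    {"tx":0,"ty":0,"tz":1.5,"wx":0,"wy":0,"wz":0},
    {"tx":0,"ty":0,"tz":0,"wx":0,"wy":0,"wz":0},
    {"tx":0,"ty":0,"tz":0,"wx":0,"wy":0,"wz":0},
    {"tx":0,"ty":0,"tz":0,"wx":0,"wy":0,"wz":0}
  ]
}}

```text
time_s: 12.28
ee_pos: [536.1, 153.5, 103.6]
ee_rot: [179.8, -0.1, 78.7]
force: [0.5, -0.2, -0.6]
gripper_width: 60.0
gripper_force: 0.0
```

Emit:
{"op": "move_arm", "data": {
  "plan": [
    {"tx":0,"ty":0,"tz":0,"wx":0,"wy":0,"wz":0},
    {"tx":0,"ty":0,"tz":0,"wx":0,"wy":0,"wz":0},
    {"tx":0,"ty":0,"tz":0,"wx":0,"wy":0,"wz":0},
    {"tx":0,"ty":0,"tz":0,"wx":0,"wy":0,"wz":0},
    {"tx":0,"ty":0,"tz":0,"wx":0,"wy":0,"wz":0},
    {"tx":0,"ty":0,"tz":0,"wx":0,"wy":0,"wz":0},
    {"tx":0,"ty":0,"tz":0,"wx":0,"wy":0,"wz":0},
    {"tx":0,"ty":0,"tz":0,"wx":0,"wy":0,"wz":0}
  ],
  "gripper": 2.0,
  "force": 20
}}

```text
time_s: 12.95
ee_pos: [537.3, 152.8, 102.2]
ee_rot: [179.7, -0.0, 78.7]
force: [5.4, -1.9, -1.9]
gripper_width: 25.8
gripper_force: 20.0
```

Emit:
{"op": "move_arm", "data": {
  "plan": [
    {"tx":0.3,"ty":0.05,"tz":0,"wx":0,"wy":0,"wz":0},
    {"tx":0.4,"ty":0.05,"tz":0,"wx":0,"wy":0,"wz":0},
    {"tx":0.4,"ty":0,"tz":0,"wx":0,"wy":0,"wz":0},
    {"tx":0.4,"ty":0,"tz":0,"wx":0,"wy":0,"wz":0},
    {"tx":0.4,"ty":0,"tz":0,"wx":0,"wy":0,"wz":0},
    {"tx":0.2,"ty":0,"tz":0,"wx":0,"wy":0,"wz":0},
    {"tx":0,"ty":0,"tz":0,"wx":0,"wy":0,"wz":0},
    {"tx":0,"ty":0,"tz":0,"wx":0,"wy":0,"wz":0},
    {"tx":0,"ty":0,"tz":0,"wx":0,"wy":0,"wz":0}
  ]
}}

```text
time_s: 13.7
ee_pos: [541.7, 174.2, 102.3]
ee_rot: [179.8, -0.1, 78.7]
force: [5.3, -0.5, -1.3]
gripper_width: 25.8
gripper_force: 20.0
```

Emit:
{"op": "move_arm", "data": {
  "plan": [
    {"tx":0.15,"ty":0,"tz":0,"wx":0,"wy":0,"wz":0},
    {"tx":0.15,"ty":0,"tz":0,"wx":0,"wy":0,"wz":0},
    {"tx":0.15,"ty":0,"tz":0,"wx":0,"wy":0,"wz":0},
    {"tx":0.1,"ty":0,"tz":0,"wx":0,"wy":0,"wz":0},
    {"tx":0,"ty":0,"tz":0,"wx":0,"wy":0,"wz":0},
    {"tx":0,"ty":0,"tz":0,"wx":0,"wy":0,"wz":0}
  ]
}}

```text
time_s: 14.2
ee_pos: [542.6, 178.9, 102.3]
ee_rot: [179.8, -0.0, 78.8]
force: [5.8, -2.3, -0.4]
gripper_width: 26.1
gripper_force: 20.0
```

Emit:
{"op": "move_arm", "data": {
  "plan": [
    {"tx":0.1,"ty":0,"tz":0,"wx":0,"wy":0,"wz":0},
    {"tx":0.1,"ty":0,"tz":0,"wx":0,"wy":0,"wz":0},
    {"tx":0.1,"ty":0,"tz":0,"wx":0,"wy":0,"wz":0},
    {"tx":0,"ty":0,"tz":0,"wx":0,"wy":0,"wz":0},
    {"tx":0,"ty":0,"tz":0,"wx":0,"wy":0,"wz":0},
    {"tx":0,"ty":0,"tz":0,"wx":0,"wy":0,"wz":0}
  ]
}}

```text
time_s: 14.7
ee_pos: [542.6, 179.0, 102.2]
ee_rot: [179.8, 0.3, 78.8]
force: [4.2, -10.6, 1.3]
gripper_width: 25.6
gripper_force: 20.0
```

The slide has hit its stop: force rose with no further travel. I'll release, lift away and check.

Emit:
{"op": "move_arm", "data": {
  "plan": [
    {"tx":0,"ty":0,"tz":0,"wx":0,"wy":0,"wz":0},
    {"tx":0,"ty":0,"tz":0,"wx":0,"wy":0,"wz":0},
    {"tx":0,"ty":0,"tz":0,"wx":0,"wy":0,"wz":0},
    {"tx":0,"ty":0,"tz":0,"wx":0,"wy":0,"wz":0},
    {"tx":0,"ty":0,"tz":0,"wx":0,"wy":0,"wz":0},
    {"tx":0,"ty":0,"tz":-1.5,"wx":0,"wy":0,"wz":0},
    {"tx":0,"ty":0,"tz":-3,"wx":0,"wy":0,"wz":0},
    {"tx":0,"ty":0,"tz":-3,"wx":0,"wy":0,"wz":0},
    {"tx":0,"ty":0,"tz":-3,"wx":0,"wy":0,"wz":0},
    {"tx":0,"ty":0,"tz":-2.5,"wx":0,"wy":0,"wz":0},
    {"tx":0,"ty":0,"tz":0,"wx":0,"wy":0,"wz":0},
    {"tx":0,"ty":0,"tz":0,"wx":0,"wy":0,"wz":0}
  ],
  "gripper": 6.0
}}

```text
time_s: 15.7
ee_pos: [542.1, 182.4, 233.4]
ee_rot: [179.8, -0.1, 78.7]
force: [0.4, -0.7, -1.1]
gripper_width: 60.0
gripper_force: 0.0
```

```bash
python3 - <<'E'
from h import *
s=save('scene','s5');e=env.state();print(e['ee_pos'],e['force'])
cv2.imwrite('pics/m5.png',cv2.resize(s['color'][215:335,160:312,::-1],None,fx=5,fy=5,interpolation=cv2.INTER_CUBIC))
E
```

```text
[541.28712037 182.04548313 231.80231251] [ 0.36486385  0.36818789 -0.54265463]
```

View pics/m5.png

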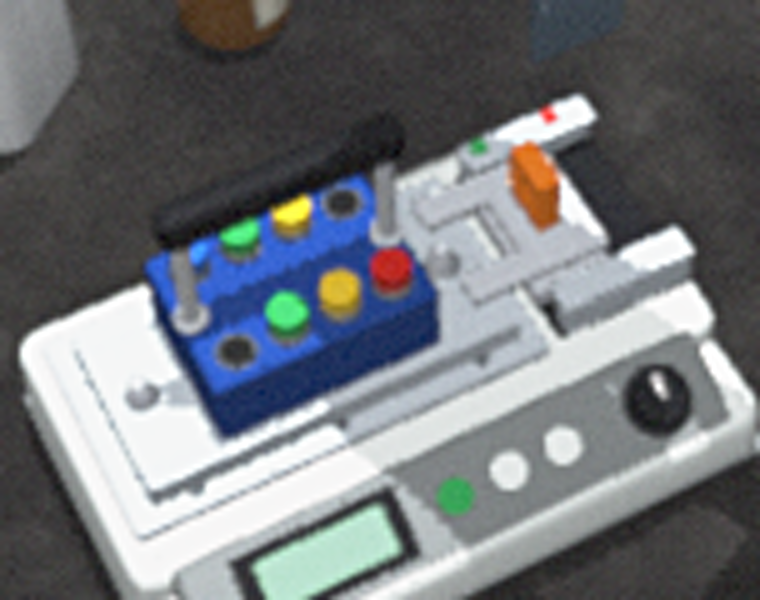

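The block is seated, the fork covers its ear with the grip now at crop (535,185), and the arm is clear.

```bash
python3 -c "
from workcell import env
print(env.job_done())"
```

```text
the job is handed in; nothing more can be done
None
```

The job is handed in at about 16 s of the 51 s allowed: the tube block sits on the deck over both dowels, the lock slide is against its stop over the ear, and the arm is clear; the hand-in gave no pass or fail verdict.

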